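Click the shaker's speed selector up to the green mark and start it

TASK

With a fingertip against its side, push the pointer lever of the sample shaker's speed selector clockwise, click by click, from the step where it stands up to step 5 (the green mark, five clicks above the white off dot), without going past it and without pinching the lever. Then, not before, press the green start button down fully and let it go. Do not move the jars standing on the shaker, the coverslip box or the pen, and finish clear of everything with the lever still resting at the green mark.

Things in the scene. Friction and masses are not known exactly. Their poses are not given: they have to be found in the camera images.
- shaker: low white bench shaker, fixed, 230 (x) x 240 (y) x 45 mm; origin centre of underside, -x its front, near the robot. Top front half: dark panel 45 mm up, selector left, start button right. Rear (x +28 to +108 mm): sample platform, 6 mm above the panel, rims 6 mm higher, with two jars on it.
- selector_axis (a point): point on the selector's axis of turning, on the panel surface (45 mm above the desk), at x = -50, y = +40 mm of the shaker. Eight marks lie round it at 60 mm radius, 30 deg apart: white dot (step 0, off), four growing white bars (1 to 4), green square (5), two orange bars (6, 7).
- green_mark (a point): centre of the green square on the panel, step 5 of the selector, 60 mm from the selector axis at -45 deg from the shaker's +x axis (shaker's frame, anticlockwise from above positive).
- selector (a joint): selector angle, rad, growing clockwise from above, -0.05 to 3.72. Eight detents 0.5236 rad apart: 0 = step 0 (off), 2.618 = step 5 (green). Starts in one of steps 0 to 3. The lever points (105 deg minus this) from the shaker's +x, anticlockwise positive. Half way between detents (about 2 N at the nose) it clicks over, snaps to the next by itself and stays.
- lever_tip (a point): top of the nose end of the black pointer lever, 52 mm from the axis, 33 mm above the panel; turns with it. The lever is an upright bar 14 mm thick from 20 mm behind the axis to 52 mm ahead, its sides 3 to 29 mm above the panel, a 4 mm wide ridge with a white line on top to 33 mm. Round skirt below it: radius 27 mm, 6 mm high.
- start (a joint): travel of the start button in m: 0 = up, 0.006 = fully down; a spring (1.2 N at first, 4 N fully down) returns it
- start_top (a point): centre of the top face of the green start button (24 mm across, 22 mm above the panel, in a black round housing of 40 mm diameter and 12 mm height), at x = -70, y = -80 mm in the shaker's frame; it goes down with the button.
- jar_blue: screw-cap specimen jar with a blue cap, 46 mm across, 68 mm high, loose on the shaker's platform; origin at the centre of its underside. Leave alone.
- jar_white: the same jar with a white cap. Leave alone.
- coverslips: small blue and white coverslip box, 38 x 38 x 19 mm, loose on the desk to the right of the shaker; origin at the centre of its underside. Leave alone.
- ballpoint: white and blue ballpoint pen, 145 mm long, 11 mm thick, loose on the desk to the left of the shaker; origin under its centre. Leave alone.

How it is judged (in metres and radians):
On the way, in this order (a step that is already met when the one before it is completed fails the run):
1. the selector rests at step 5, the start button not pressed (value of joint selector between 2.498 and 2.738 rad and value of joint start below 0.002 m), for 0.3 s.
2. the start button is pressed down (at least 4.5 of its 6 mm) (value of joint start above 0.0045 m and value of joint selector between 2.498 and 2.738 rad), for 0.02 s.
At the end, for the whole second after the job is handed in: The selector rests within 0.1 rad of step 5 (2.618 rad), the start button is up again (within 1.5 mm), and the two jars, the coverslip box and the pen are within 12 mm of where they began (value of joint selector between 2.518 and 2.718 rad and velocity of joint selector between -0.05 and 0.05 rad/s and value of joint start below 0.0015 m and distance of each of jar_blue, jar_white, coverslips, ballpoint from where it was at the start of the episode below 0.012 m); the robot touches nothing.
It fails at once if the selector is turned past the green mark (more than 0.3 rad beyond it) (value of joint selector above 2.918 rad).
It fails at once if the start button is pressed (over 3 mm) while the selector is not at step 5 (value of joint start above 0.003 m and not (value of joint selector between 2.418 and 2.818 rad)).
It fails at once if the lever is pinched: the fingers press on both of its side plates at once (over 2 N each) (contact force between the fingers and selector_c2 above 2 N and contact force between the fingers and selector_c3 above 2 N).
It fails at once if a jar, the coverslip box or the pen is moved more than 12 mm or lifted (distance of any of jar_blue, jar_white, coverslips, ballpoint from where it was at the start of the episode above 0.012 m).
It also fails if it takes over 58 s, if anything falls off the work surface, if the arm or the gripper's body presses on something with over 40 N, if the wrist force passes 120 N, or if a joint passes its speed limit or range.

ROBOT

A 6-joint arm with a two-finger parallel gripper is mounted at the origin on a cart in front of the work surface, level with it; the furniture and walls round the work are solid. World frame = base frame: x ahead of the robot, y to its left, z up, the work surface at z = 0. Lengths are in mm, angles in rad, forces in N, time in s.
With the tool pointing down it reaches from about 200 to 875 mm from the base axis. Payload 3.4 kg.
Tool frame: the origin (TCP) lies midway between the tips of the shut fingers; the grasp point (between the pads) lies 19 mm behind it (arm.hold_point_z is the distance from the TCP to the grasp point, in mm); z points along the fingers, y is the line along which they close (so a half turn about z gives the same grasp; the last joint's range is limited). The gripper opens to 94 mm and grips with 3 to 60 N. Pads are 16 mm wide; open, the fingers measure 119 mm over their backs; the gripper's body (75 mm by 177 mm) begins 78 mm behind the grasp point.
Start: joints at [-1.327, 0.276, 1.505, -0, 1.361, -0.121], TCP at [205.14, -537.199, 205.493] pointing down, gripper open.
Joint ranges: [-2.89, 2.89], [-0.75, 2.08], [0.22, 2.7], [-1.18, 4.32], [0.11, 2.71], [-2.7, 2.7]. Speed limits (rad/s): [2.57, 2.57, 3.14, 3.14, 3.14, 3.14].

INTERFACE

Orientations are given as a rotation vector (axis times angle).
In Python, from plant import arm gives the robot as it stands. The module is installed in compiled form; this text tells all that it offers.
- The arm moves only by the shell command python3 -m handwheel 'ROWS' [OPENING] [FORCE]. ROWS is JSON, one flat list of numbers, 4 for each row, row after row: the shift along the world's x, y, z in m, then the turn about the world's z in rad. A call has 1 to 20 rows; each row is the pose to reach, as a shift and turn from the pose commanded when the call began; what a row does not reach only later rows make up. A row lasts 1/10 s, in which the tool goes at most 50 mm and 8.59 degrees, less where a joint would pass 70% of its speed; a pose out of reach is approached as far as the arm can. A call with a gripper value outside its range is refused whole. OPENING is the finger opening in m, from 0 to 0.094, set as the call begins (- or left out, the last holds). The fingers move at their own pace and stop on an object; FORCE is the grip in N (left out, the last holds). Time passes only in rows, so rows that repeat a pose let the fingers close. It gives the time, the measured TCP pose, the force, the opening and the grip force at its end, in the units of the state.
- arm.sense(): the state, without advancing time (a new reading comes with each control period).
- arm.capture(name): name is "scene" or "top" or "wrist"; returns a dict with "pixels" (480x640x3 uint8, red, green, blue), "K" (3x3 intrinsics, pixels), "origin" and "orientation" of the camera in the world. Camera axes: x right, y down, z forward; pixel columns grow to the right and rows downward; lengths in mm; the calibration is good to about 2 mm. A picture is of the moment at which its call begins. There is no depth.
- arm.hand_in(): hands the job in; it is judged then, once.
The state is a dict: "time": time; "q": joint angles; "joint_velocities": joint speeds; "tau": joint torques, N m; "eef_pos": TCP position; "tool_rot": TCP orientation; "force": force on the tool from outside, world axes, zero at the start; "moment": the same for the moment, N m; "opening": finger opening in mm; "grasp_force": force on a finger pad.
Only numpy, scipy, OpenCV 4.12 (cv2) and the standard library are available. Lean on these libraries where they do the work, as an engineer would, in place of code of your own. Each camera call takes 0.05 s, during which the arm holds its last target. There are 200 camera calls.

## Working session

There is one attempt and no reset: what is moved stays moved. The work goes in short steps, Python scripts to look and compute and a shell command to move; the robot and the scene stay as the last step left them, time stands still between calls to the robot, and variables do not carry over. Pictures are saved under pics/ and viewed, at most 10 in all, crops included, and the job is handed in when it is done.

```bash
mkdir -p pics
python3 - <<'E'
from plant import arm
import cv2,pickle
d={}
for n in("scene","top"):
    c=arm.capture(n);d[n]=c;cv2.imwrite(f"pics/{n}0.png",c["pixels"][:,:,::-1]);print(n,c["origin"],c["orientation"],c["K"])
pickle.dump(d,open("c0.pkl","wb"))
print(arm.sense())
E
```

```text
scene [  31.44957702 -401.38786026  586.74238619] [-2.06634012  0.91159213 -0.4736589 ] [[434.85685337   0.         322.18242565]
 [  0.         434.85685337 235.1418763 ]
 [  0.           0.           1.        ]]
top [488.497512    20.81928912 955.84663172] [-2.17921744  2.19616478 -0.07257748] [[605.39213256   0.         320.96102349]
 [  0.         605.39213256 239.8151697 ]
 [  0.           0.           1.        ]]
{'time': 0.1, 'q': array([-1.32705326e+00,  2.76503576e-01,  1.50594320e+00, -2.02993385e-05,
        1.36071073e+00, -1.21009356e-01]), 'joint_velocities': array([ 0.00073781, -0.00053436, -0.0029354 ,  0.00016916,  0.00090461,
        0.00020748]), 'tau': array([ 2.08099649e-03, -4.05456913e+01, -2.37780064e+01,  7.04563572e-02,
        2.99117051e-02, -5.12698841e-05]), 'eef_pos': array([ 204.97744486, -536.70385209,  204.73255472]), 'tool_rot': array([-3.08795491e+00, -5.69504379e-01,  1.81779227e-04]), 'force': array([-9.98894313e-01,  2.64056074e-01,  8.20702551e-06]), 'moment': array([-0.03587045,  0.06409178,  0.02482235]), 'grasp_force': 0.0, 'opening': 94.08886869323848}
```

View pics/top0.png

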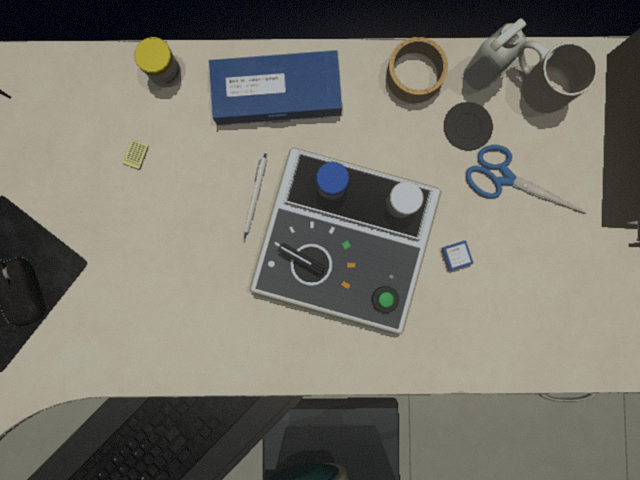

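View pics/scene0.png

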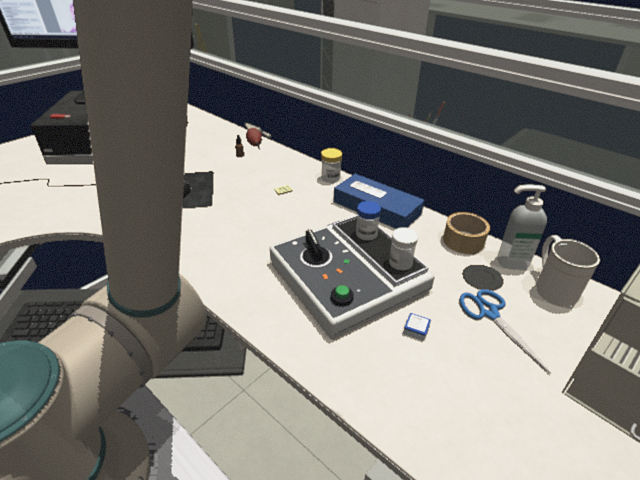

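The top view shows the lever nose near (280,246), covering the first bar, so it stands at step 1. The dot is at (271,264), the green square at (346,244), the orange bars at (351,265) and (346,285), and the button at (386,299).

```bash
cat > h.py <<'E'
import numpy as np,cv2
from scipy.spatial.transform import Rotation as R
def ray(c,uv,z):
    d=R.from_rotvec(c["orientation"]).apply(np.linalg.inv(c["K"])@[uv[0],uv[1],1.])
    o=np.array(c["origin"]);return (o+d*(z-o[2])/d[2])[:2]
def blob(c,lo,hi,near,r):
    h=cv2.cvtColor(c["pixels"],cv2.COLOR_RGB2HSV);m=cv2.inRange(h,lo,hi)
    k=np.zeros_like(m);cv2.circle(k,near,r,255,-1);M=cv2.moments(m&k,True)
    return M["m10"]/M["m00"],M["m01"]/M["m00"],M["m00"]
E
python3 - <<'E'
import pickle;from h import *
c=pickle.load(open("c0.pkl","rb"))["top"]
pol=lambda a:np.array([-50,40])+60*np.array([np.cos(np.radians(a)),np.sin(np.radians(a))])
W=[];S=[]
for nm,lo,hi,p,r,z,s in [("dot",(0,0,140),(180,60,255),(271,264),6,45,pol(105)),("b2",(0,0,120),(180,60,255),(292,229),7,45,pol(45)),("b3",(0,0,120),(180,60,255),(312,225),7,45,pol(15)),("b4",(0,0,120),(180,60,255),(332,229),7,45,pol(-15)),
 ("green",(40,100,60),(85,255,255),(346,244),9,45,pol(-45)),("o6",(5,120,100),(25,255,255),(351,265),9,45,pol(-75)),("o7",(5,120,100),(25,255,255),(346,285),9,45,pol(-105)),("btn",(40,100,60),(85,255,255),(386,299),14,67,np.array([-70,-80]))]:
    u=blob(c,lo,hi,p,r);w=ray(c,u,z);W.append(w);S.append(s);print(nm,np.round(u,1),w.round(1))
W=np.array(W);S=np.array(S);w0=W.mean(0);s0=S.mean(0)
H=(S-s0).T@(W-w0);U,_,V=np.linalg.svd(H);Rm=V.T@np.diag([1,np.linalg.det(V.T@U.T)])@U.T
t=w0-Rm@s0;yaw=np.arctan2(Rm[1,0],Rm[0,0]);print("yaw",np.degrees(yaw),yaw,"org",t,"res",(W-S@Rm.T-t).round(1).tolist())
T=lambda s:(Rm@s+t).round(1)
A=np.array([-50,40]);print("axis",T(A),"btn",T(np.array([-70,-80])))
for k in range(8):
    a=np.radians(105-30*k);print(k,"dir world deg",np.degrees(a+yaw).round(1),"tip",T(A+52*np.array([np.cos(a),np.sin(a)])))
print("tip ray",ray(c,(277,245),78))
for n,p in(("blue",(333,175)),("white",(407,196))):print(n,ray(c,p,45+6+68))
E
```

```text
dot [270.7 263.4  29. ] [514.   96.4]
b2 [291.5 229.3  21. ] [565.2  64.9]
b3 [311.5 224.2  26. ] [572.7  34.7]
b4 [331.9 228.5  35. ] [565.9   3.9]
green [345.7 244.5  42. ] [541.5 -16.7]
o6 [350.6 264.5  31. ] [511.4 -23.7]
o7 [345.3 284.6  43. ] [481.3 -15.4]
btn [385.7 299.3 198. ] [459.6 -73.4]
yaw -16.37906437169606 -0.2858686016821926 org [549.59324601 -16.48246701] res [[-0.4, 0.4], [-0.4, 0.1], [-0.2, 0.1], [1.8, -0.8], [-0.1, -0.1], [-0.1, 0.2], [-0.3, -0.1], [-0.3, 0.1]]
axis [512.9  36. ] btn [459.9 -73.5]
0 dir world deg 88.6 tip [514.2  88. ]
1 dir world deg 58.6 tip [540.   80.4]
2 dir world deg 28.6 tip [558.5  60.9]
3 dir world deg -1.4 tip [564.9  34.7]
4 dir world deg -31.4 tip [557.3   8.9]
5 dir world deg -61.4 tip [537.8  -9.7]
6 dir world deg -91.4 tip [511.7 -16. ]
7 dir world deg -121.4 tip [485.8  -8.4]
tip ray [539.73008388  84.47617033]
blue [634.56104933   3.0821211 ]
white [604.25464918 -99.6557267 ]
```

```bash
cat >> h.py <<'E'
A=np.array([512.9,36.0])
def F(th,r=40,off=15):
    t=np.radians(th);return A+r*np.array([np.cos(t),np.sin(t)])+off*np.array([-np.sin(t),np.cos(t)])
def yaw_y(s):
    v=R.from_rotvec(s["tool_rot"]).apply([0,1,0]);return np.degrees(np.arctan2(v[1],v[0]))
E
python3 - <<'E'
from h import *
from plant import arm
s=arm.sense();print(yaw_y(s),s["eef_pos"])
p=np.array([205.1,-537.2]);print("shift to th=85",F(85)-p,"turn",np.radians(85-yaw_y(s)))
f0=F(85)
for th in range(85,-60,-5):print(th,((F(th)-f0)/1000).round(4),round(np.radians(th-85),3))
E
```

```text
-69.10097469324015 [ 204.97744486 -536.70385209  204.73255472]
shift to th=85 [296.34330924 614.35512406] turn 2.6895693889294994
85 [0. 0.] 0.0
80 [0.0036 0.0008] -0.087
75 [0.0073 0.0014] -0.175
70 [0.011  0.0016] -0.262
65 [0.0148 0.0014] -0.349
60 [0.0185 0.001 ] -0.436
55 [0.0221 0.0002] -0.524
50 [ 0.0257 -0.0009] -0.611
45 [ 0.0291 -0.0023] -0.698
40 [ 0.0325 -0.004 ] -0.785
35 [ 0.0356 -0.0059] -0.873
30 [ 0.0386 -0.0082] -0.96
25 [ 0.0414 -0.0107] -1.047
20 [ 0.0439 -0.0134] -1.134
15 [ 0.0462 -0.0163] -1.222
10 [ 0.0482 -0.0194] -1.309
5 [ 0.05   -0.0227] -1.396
0 [ 0.0515 -0.0262] -1.484
-5 [ 0.0526 -0.0297] -1.571
-10 [ 0.0535 -0.0333] -1.658
-15 [ 0.054 -0.037] -1.745
-20 [ 0.0542 -0.0407] -1.833
-25 [ 0.054  -0.0445] -1.92
-30 [ 0.0536 -0.0482] -2.007
-35 [ 0.0528 -0.0518] -2.094
-40 [ 0.0517 -0.0554] -2.182
-45 [ 0.0503 -0.0588] -2.269
-50 [ 0.0487 -0.0622] -2.356
-55 [ 0.0467 -0.0653] -2.443
```

```bash
python3 -m handwheel '[0.04,0.08,0,0.3, 0.08,0.16,0,0.7, 0.12,0.25,0,1.1, 0.16,0.33,0,1.5, 0.2,0.42,0,1.9, 0.24,0.5,0,2.2, 0.27,0.56,0,2.5, 0.296,0.614,0,2.69, 0.296,0.614,0,2.69, 0.296,0.614,0,2.69, 0.296,0.614,0,2.69, 0.296,0.614,0,2.69, 0.296,0.614,0,2.69, 0.296,0.614,0,2.69, 0.296,0.614,0,2.69, 0.296,0.614,0,2.69, 0.296,0.614,0,2.69, 0.296,0.614,0,2.69, 0.296,0.614,0,2.69, 0.296,0.614,0,2.69]' 0 20
python3 - <<'E'
from h import *
from plant import arm
s=arm.sense();print(yaw_y(s),s["eef_pos"],F(85),s["force"],s["q"])
c=arm.capture("wrist");cv2.imwrite("pics/w1.png",c["pixels"][:,:,::-1])
E
```

```text
time: 2.1
eef_pos: [500.9, 76.8, 205.2]
tool_rot: [-0.141, -3.138, -0.0]
force: [-0.2, -0.5, -0.3]
opening: 0.1
grasp_force: 0.0
84.85814288684486 [500.91680798  76.7844301  205.22451461] [501.44330924  77.15512406] [-0.23697014 -0.49164994 -0.31367161] [ 1.46548659e-02  1.73421941e-01  1.64430047e+00  9.39871558e-05
  1.32446740e+00 -1.46642208e+00]
```

View pics/w1.png

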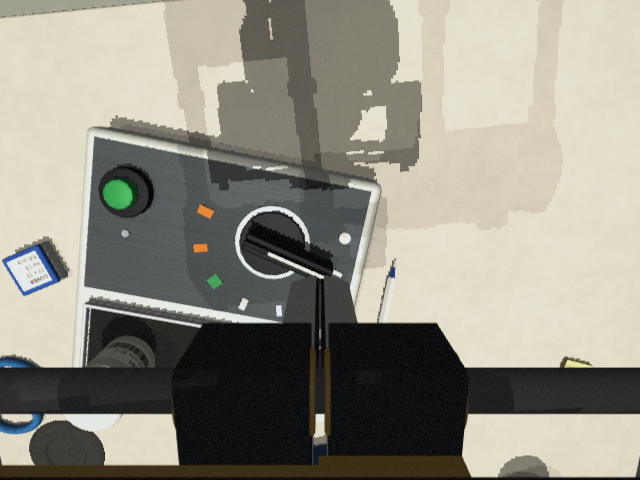

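The wrist view shows the closed fingertips near (320,285), just to the counter-clockwise side of the lever (nose around (335,270)). The descent path is clear.

```bash
python3 -m handwheel '[0,0,-0.04,0, 0,0,-0.08,0, 0,0,-0.12,0, 0,0,-0.147,0, 0,0,-0.147,0, 0,0,-0.147,0]'; python3 -m handwheel '[0.0036,0.0008,0,-0.087, 0.0073,0.0014,0,-0.175, 0.011,0.0016,0,-0.262, 0.0148,0.0014,0,-0.349, 0.0185,0.001,0,-0.436, 0.0185,0.001,0,-0.436, 0.0185,0.001,0,-0.436]'
```

```text
time: 2.75
eef_pos: [501.4, 76.8, 58.8]
tool_rot: [-0.138, -3.138, -0.0]
force: [0.1, -0.4, 0.4]
opening: 0.6
grasp_force: 0.0
time: 3.45
eef_pos: [520.6, 78.1, 60.1]
tool_rot: [0.809, 3.033, 0.002]
force: [-2.0, 1.0, 0.6]
opening: 0.8
grasp_force: 0.8
```

```bash
python3 -m handwheel '[0.0036,-0.0008,0,-0.088, 0.0072,-0.0019,0,-0.175, 0.0106,-0.0033,0,-0.262, 0.014,-0.005,0,-0.349, 0.0171,-0.0069,0,-0.437, 0.0201,-0.0092,0,-0.524, 0.0201,-0.0092,0,-0.524, 0.0201,-0.0092,0,-0.524]';  python3 - <<'E'
from h import *
from plant import arm
c=arm.capture("wrist");cv2.imwrite("pics/w2.png",c["pixels"][:,:,::-1])
E
```

```text
time: 4.25
eef_pos: [540.3, 68.8, 59.1]
tool_rot: [1.567, 2.722, 0.002]
force: [0.3, 1.5, 0.5]
opening: 0.3
grasp_force: 0.7
```

View pics/w2.png

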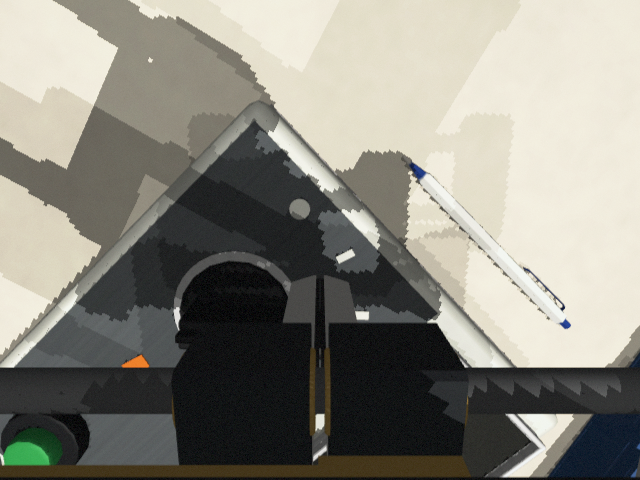

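The step 1 bar, around (346,257), is now uncovered and the lever is hidden ahead of the fingers, so it has clicked to step 2. I'll continue to step 3 and then step 4.

```bash
python3 -m handwheel '[0.0028,-0.0025,0,-0.087, 0.0053,-0.0052,0,-0.174, 0.0076,-0.0081,0,-0.262, 0.0096,-0.0112,0,-0.349, 0.0114,-0.0145,0,-0.436, 0.0129,-0.018,0,-0.524, 0.0129,-0.018,0,-0.524, 0.014,-0.0215,0,-0.611, 0.0149,-0.0251,0,-0.698, 0.0154,-0.0288,0,-0.785, 0.0156,-0.0325,0,-0.873, 0.0154,-0.0363,0,-0.96, 0.0154,-0.0363,0,-0.96, 0.0154,-0.0363,0,-0.96]';  python3 - <<'E'
from h import *
from plant import arm
s=arm.sense();print(yaw_y(s),s["eef_pos"],F(-25))
c=arm.capture("top");cv2.imwrite("pics/t3.png",cv2.resize(c["pixels"][140:340,220:460,::-1],None,fx=3,fy=3))
E
```

```text
time: 5.7
eef_pos: [555.2, 32.2, 58.6]
tool_rot: [2.646, 1.693, 0.0]
force: [-0.3, -0.4, -0.5]
opening: 0.3
grasp_force: 0.0
-24.78380660842079 [555.19448183  32.24448188  58.55347139] [555.49158541  32.68988634]
```

View pics/t3.png

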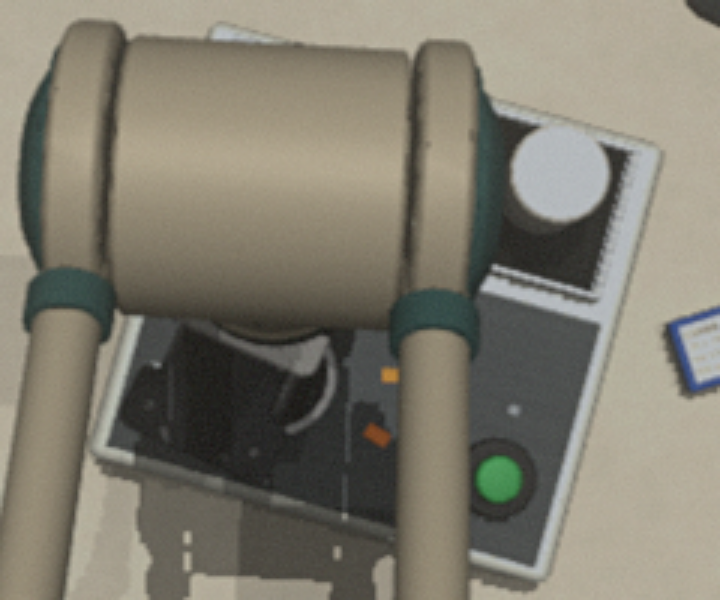

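The arm hides the lever in the top view. I'll feel for contact at about -35°, which would confirm step 4.

```bash
python3 -m handwheel '[-0.0004,-0.0037,0,-0.087, -0.0012,-0.0073,0,-0.174, -0.0012,-0.0073,0,-0.174, -0.0012,-0.0073,0,-0.174]';  python3 - <<'E'
from h import *
from plant import arm
s=arm.sense();print(yaw_y(s),s["force"],s["moment"])
c=arm.capture("scene");cv2.imwrite("pics/s4.png",cv2.resize(c["pixels"][190:340,250:450,::-1],None,fx=3,fy=3))
E
```

```text
time: 6.15
eef_pos: [554.0, 25.5, 58.5]
tool_rot: [-2.784, -1.456, -0.001]
force: [0.0, 2.1, -0.2]
opening: 0.5
grasp_force: 0.8
-34.792907080394386 [ 0.01393418  2.11388577 -0.18183284] [ 0.35721321 -0.07104568 -0.02398876]
```

View pics/s4.png

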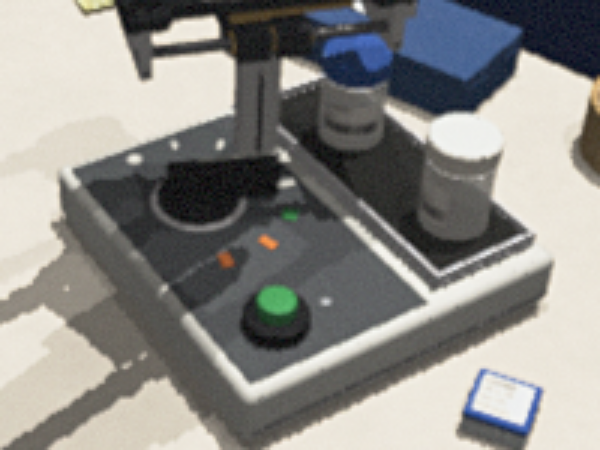

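The scene camera shows the lever against the finger with its nose at the step 4 bar, around (285,175), and 2 N of contact. Now the last click, slowly.

```bash
python3 -m handwheel '[-0.0005,-0.0018,0,-0.044, -0.0011,-0.0036,0,-0.088, -0.0018,-0.0053,0,-0.131, -0.0025,-0.007,0,-0.175, -0.0029,-0.0078,0,-0.197, -0.0033,-0.0087,0,-0.218, -0.0037,-0.0095,0,-0.24, -0.0041,-0.0104,0,-0.262, -0.0041,-0.0104,0,-0.262, -0.0041,-0.0104,0,-0.262, -0.0041,-0.0104,0,-0.262]';  python3 - <<'E'
from h import *
from plant import arm
s=arm.sense();print(yaw_y(s),s["force"])
c=arm.capture("scene");cv2.imwrite("pics/s5.png",cv2.resize(c["pixels"][190:340,250:450,::-1],None,fx=3,fy=3))
E
```

```text
time: 7.3
eef_pos: [549.9, 14.6, 58.5]
tool_rot: [2.952, 1.076, 0.0]
force: [-0.4, -0.4, -0.3]
opening: 0.2
grasp_force: 0.0
-49.95258399111907 [-0.41673719 -0.37898352 -0.29535654]
```

View pics/s5.png

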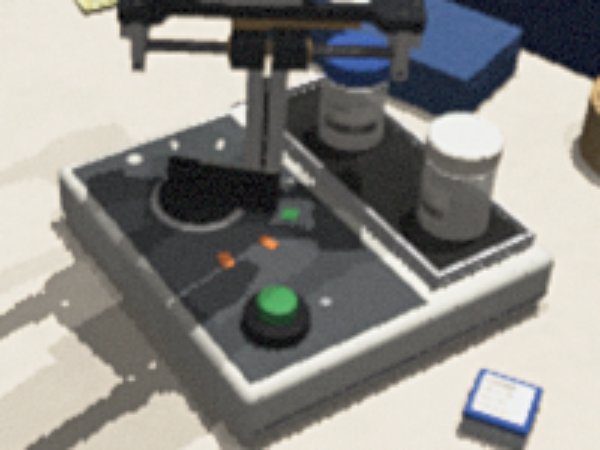

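```bash
python3 -m handwheel '[0.004,0.003,0,0, 0.004,0.003,0.04,0, 0.004,0.003,0.08,0, 0.004,0.003,0.12,0, -0.02,-0.02,0.12,0, -0.05,-0.05,0.12,0, -0.09,-0.088,0.12,0, -0.09,-0.088,0.12,0, -0.09,-0.088,0.12,0, -0.09,-0.088,0.12,0, -0.09,-0.088,0.12,0]';  python3 - <<'E'
from h import *
from plant import arm
s=arm.sense();print(yaw_y(s),s["force"],s["eef_pos"])
c=arm.capture("wrist");cv2.imwrite("pics/w6.png",c["pixels"][:,:,::-1])
E
```

```text
time: 8.45
eef_pos: [461.1, -72.7, 178.5]
tool_rot: [2.951, 1.077, 0.001]
force: [0.4, 1.0, 0.3]
opening: 0.8
grasp_force: 0.0
-49.892039370823376 [0.41510035 0.96627747 0.27792626] [461.09159584 -72.68408208 178.48289001]
```

View pics/w6.png

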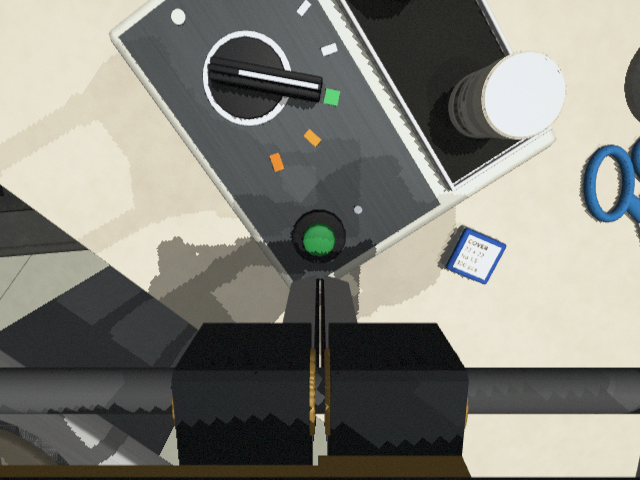

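The lever rests pointing at the green square (332,97). The button is at (319,240), directly in line with the fingertips.

```bash
python3 -m handwheel '[-0.001,-0.001,-0.04,0, -0.001,-0.001,-0.08,0, -0.001,-0.001,-0.1,0, -0.001,-0.001,-0.108,0, -0.001,-0.001,-0.112,0, -0.001,-0.001,-0.115,0, -0.001,-0.001,-0.118,0, -0.001,-0.001,-0.118,0, -0.001,-0.001,-0.118,0]'
```

```text
time: 9.4
eef_pos: [459.5, -74.1, 61.4]
tool_rot: [2.952, 1.075, 0.003]
force: [-1.6, 2.9, 4.1]
opening: 0.8
grasp_force: 1.9
```

```bash
python3 -m handwheel '[0,0,-0.0015,0, 0,0,-0.0015,0, 0,0,-0.0015,0]'; python3 -m handwheel '[0,0,0.01,0, 0,0,0.04,0, 0,0,0.08,0, 0,0,0.12,0, 0,0,0.15,0, 0,0,0.15,0, 0,0,0.15,0, 0,0,0.15,0]'
python3 - <<'E'
from h import *
from plant import arm
print(arm.sense()["force"])
c=arm.capture("wrist");cv2.imwrite("pics/w7.png",c["pixels"][:,:,::-1])
E
```

```text
time: 9.7
eef_pos: [459.5, -74.2, 61.0]
tool_rot: [2.951, 1.075, 0.003]
force: [-3.3, 3.8, 14.5]
opening: 0.5
grasp_force: 7.5
time: 10.5
eef_pos: [458.0, -74.3, 207.7]
tool_rot: [-2.951, -1.075, 0.003]
force: [0.1, 0.4, -1.2]
opening: 0.4
grasp_force: 0.0
[ 0.10972996  0.43650069 -1.18413775]
```

View pics/w7.png

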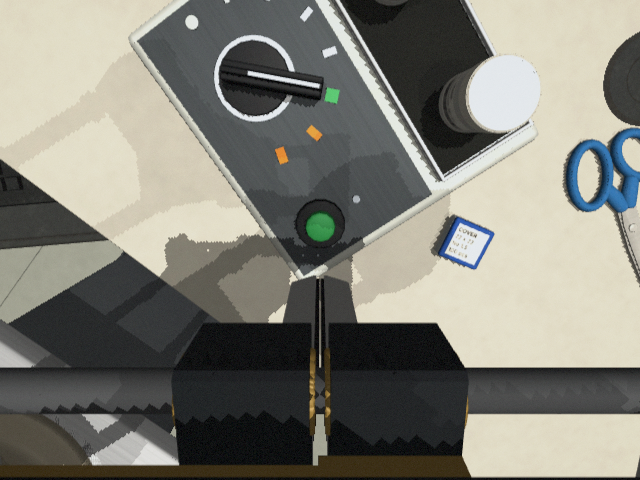

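The button bottomed out at 14.5 N and is up again at (320,227). The lever still points at the green square (332,96), and the arm is clear.

```bash
python3 -c "
from plant import arm
print(arm.hand_in())"
```

```text
the job is handed in; nothing more can be done
None
```

I pushed the lever from step 1 to the green mark (step 5), then pressed the start button fully and released it; I handed the job in with the arm clear and the lever at green in the last picture, but no verdict was returned.

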